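# Pop the purple reagent hatch

## Task

With the tips of the closed fingers, press the purple hatch of the reagent bay once, at the pale round spot near its front edge, in until it stops, then let it go so that it pops open. Keep the hand off it and watch for a good two seconds that it stays open; do not push it back down. Leave the teal hatch shut, and do not pick up or shift any of the loose things on the bench or on the bays.

Things in the scene. Friction and masses are not known exactly. Their poses are not given: they have to be found in the camera images.
- purple_hatch (a joint): opening angle of the purple hatch: 0 (within 0.01) = shut and latched, grows as the front edge rises, 0.6 = fully open, -0.073 = pressed in to its rigid stop. Push-push latch: press the spot in to the stop (about 6 mm, 2 to 3 N) and it lets go when released: a damped spring swings the hatch up within a second and holds it open. Pushing it down again would latch it shut
- purple_pad (a point): centre of the pale lilac round spot, 22 mm across, on the top face of the purple hatch, 18 mm behind its front edge and 80 mm in front of its hinge: the place to press; 92 mm above the bench while shut; z is the outward normal of the hatch's top, x points from the spot towards the hinge. It moves with the hatch: fully open it stands about 45 mm higher
- purple_hinge (a point): middle of the purple hatch's hinge line, at its far edge, 88.5 mm above the bench; y lies along the hinge
- purple_bay: white bay with the purple hatch and a purple stripe on its front, fixed to the bench: 160 mm (x) by 90 mm (y) by 85 mm tall; origin at the centre of its underside, front towards -x. The hatch is a plate 96 x 60 x 7 mm whose top stands 7 mm proud of the bay's white top (85 mm); its middle line is the bay's x axis, from 68 mm in front of the origin to 28 mm behind it
- teal_hatch (a joint): opening angle of the teal hatch: 0 (within 0.01) = shut and latched, grows as the front edge rises, 0.6 = fully open, -0.073 = pressed in to its rigid stop. The same mechanism; must stay shut
- teal_pad (a point): centre of the pale spot on the teal hatch, as purple_pad; not to be pressed
- teal_bay: the same bay with a teal hatch and stripe, standing beside the purple one; which of them is on the left changes; fixed; to be left alone
- purple_vial: loose capped amber glass vial, 22 mm across and 46 mm tall, standing on the ledge behind the purple hatch; origin at the centre of its foot; to be left alone
- teal_vial: loose capped amber glass vial, 22 mm across and 46 mm tall, standing on the ledge behind the teal hatch; origin at the centre of its foot; to be left alone
- tube0: loose sample tube with a purple cap, 17 mm across the cap, standing in the blue rack, its top about 97 mm above the bench; origin at the centre of its foot; to be left alone
- tube1: loose sample tube with a purple cap, 17 mm across the cap, standing in the blue rack, its top about 97 mm above the bench; origin at the centre of its foot; to be left alone
- scanner: loose grey hand scanner on a round black foot 90 mm across, 110 mm tall, to the right of the bays; origin under the foot; to be left alone
- timer: loose white bench timer, 50 x 65 x 16 mm, lying between robot and bays; origin at the centre of its underside; to be left alone
- mouse: loose black computer mouse, 100 x 58 x 31 mm, to the right; origin at the centre of its underside; to be left alone
- marker: loose blue marker pen, 14 mm thick, 120 mm long, lying to the left; origin on its underside; to be left alone

How it is judged:
On the way, in this order (a step that is already met when the one before it is completed fails the run):
1. the purple hatch is pressed in by the fingers, well past its shut position, with the fingertips at the round spot (grasp point within 35 mm of it sideways) (horizontal distance between the grasp point and purple_pad below 0.035 m and value of joint purple_hatch below -0.03 rad and contact force between the fingers and purple_bay above 0.3 N), for 0.02 s.
2. the purple hatch has popped open (beyond 0.5 rad) and stays so for a second with nothing of the robot touching it (value of joint purple_hatch above 0.5 rad and contact force between each of the fingers, the arm and purple_bay below 0.1 N), for 1 s.
At the end, for the whole second after the job is handed in: The purple hatch stands open by more than 0.5 rad and at rest, the teal hatch is shut (within 0.03 rad), and every loose thing is at rest within 20 mm of where it was (value of joint purple_hatch above 0.5 rad and velocity of joint purple_hatch between -0.05 and 0.05 rad/s and value of joint teal_hatch between -0.03 and 0.03 rad and distance of each of purple_vial, teal_vial, tube0, tube1, scanner, timer, mouse, marker from where it was at the start of the episode below 0.02 m and linear speed of each of purple_vial, teal_vial, tube0, tube1, scanner, timer, mouse, marker below 0.02 m/s); the robot touches nothing.
It fails at once if the opened purple hatch is pushed back down by the robot (a second press) (value of joint purple_hatch between 0.12 and 0.55 rad and velocity of joint purple_hatch below -0.08 rad/s and contact force between any of the fingers, the arm and purple_bay above 0.3 N).
It fails at once if the teal hatch is pressed in or popped by more than 0.03 rad (not (value of joint teal_hatch between -0.03 and 0.03 rad)).
It fails at once if a loose thing is lifted or shifted by more than 20 mm (distance of any of purple_vial, teal_vial, tube0, tube1, scanner, timer, mouse, marker from where it was at the start of the episode above 0.02 m).
It also fails if it takes over 35 s, if anything falls off the work surface, if the arm or the gripper's body presses on something with over 40 N, if the wrist force passes 120 N, or if a joint passes its speed limit or range.

## Robot

A 6-joint arm with a two-finger parallel gripper is mounted at the origin on the work surface. World frame = base frame: x ahead of the robot, y to its left, z up, the work surface at z = 0. Lengths are in m, angles in rad, forces in N, time in s.
With the tool pointing down it reaches from about 0.3 to 0.875 m from the base axis. Payload 6.4 kg.
Tool frame: the origin (TCP) lies midway between the tips of the shut fingers; the grasp point (between the pads) lies r.grasp_offset behind it (r.grasp_offset is the distance from the TCP to the grasp point, in m); z points along the fingers, y is the line along which they close (so a half turn about z gives the same grasp; the last joint's range is limited). The gripper opens to 85 mm and grips with 20 to 120 N. Pads are 22 mm wide; open, the fingers measure 114 mm over their backs; the gripper's body (76 mm by 85 mm) begins 54 mm behind the grasp point. The pads swing forward as they close: fully open they stand 13 mm farther back than shut.
Start: joints at [1.051, 0.181, 1.607, -0, 1.354, -0.206], TCP at [0.177, 0.547, 0.231] pointing down, gripper open.
Joint ranges: [-2.99, 2.99], [-0.89, 2.07], [0.3, 2.58], [-1.14, 4.28], [0, 2.63], [-3.12, 3.12]. Speed limits (rad/s): [2.57, 2.57, 3.01, 3.14, 3.14, 3.14].

## Interface

Orientations are given as a unit quaternion [x, y, z, w].
In Python, from plant import monitor, cams, ticket, r gives the robot as it stands.
- The arm moves only by the shell command python3 -m creep 'ROWS' [FORCE]. ROWS is JSON, a list of rows, each an object of numbers: "grip": the opening, from 0 (shut) to 1 (fully open); "tx", "ty", "tz": the shift along the tool's x, y, z in mm; "yaw": the turn about the tool's z in degrees. In form: [{"grip": .., "tx": .., "ty": .., "tz": .., "yaw": ..}, ...]. A call has 1 to 8 rows; each row is the pose to reach, as a shift and turn from the pose commanded when the call began, along the tool's axes at that moment; what a row does not reach only later rows make up. A row lasts 1/12 s, in which the tool goes at most 41.7 mm and 7.16 degrees, less where a joint would pass 70% of its speed; a pose out of reach is approached as far as the arm can. A call with a gripper value outside its range is refused whole. The fingers move at their own pace and stop on an object; FORCE is the grip in N (left out, the last holds). Time passes only in rows, so rows that repeat a pose let the fingers close. It gives the time, the measured TCP pose, the force, the opening and the grip force at its end, in the units of the state.
- monitor.read_state(): the state, without advancing time (a new reading comes with each control period).
- cams.snapshot(name): name is "scene" or "top"; returns the picture (384x512x3 uint8, red, green, blue); there is no depth.
- cams.get_calibration(name): a dict with "fx", "fy", "cx", "cy" (pixels), "k1" (the pictures are not rectified: a ray, as slopes to the right and down, at radius r is drawn at 1 + k1 r^2 times it, then the intrinsics apply), "pose" (4x4, takes a point from camera to world coordinates). Camera axes: x right, y up, looking along -z (the intrinsics and any distortion apply to the point x, -y, -z); pixel columns grow to the right and rows downward; lengths in m; the calibration is good to about 2 mm. A picture is of the moment at which its call begins. get_calibration takes no time and is no camera call.
- ticket.job_done(): hands the job in; it is judged then, once.
Trained networks look in the newest picture that a camera, given by its name, has taken for a name from the list of things; names that differ only in an ending like _2 or _b are one class to them, and where a whole thing is asked for, a point or a joint stands for the part that bears it (a point fixed in the world has none). Each returns a list of dicts, best first, with "confidence" (0 to 1); they miss things now and then, are a little off and sometimes report something else, mostly with a low value. They report only what shows in the picture. A call takes as long as a camera call.
- cams.recognise(camera, thing): "rect" ([left, top, right, bottom] in pixels, round what is visible of it).
- cams.masks_of(camera, thing): "mask" (384x512 bool, what is visible of it) and "rect" ([left, top, right, bottom] in pixels, round what is visible of it).
- cams.tip_of(camera, thing): "centre" ([column, row] in pixels: a listed point, or the origin of a listed thing).
The state is a dict: "time_s": time; "q": joint angles; "qvel": joint speeds; "tau": joint torques, N m; "tool_pos": TCP position; "orientation": TCP orientation; "contact_force": force on the tool from outside, world axes, zero at the start; "ft_torque": the same for the moment, N m; "gripper_width": finger opening in m; "grasp_force": force on a finger pad.
Only numpy, scipy, OpenCV 4.12 (cv2) and the standard library are available. Lean on these libraries where they do the work, as an engineer would, in place of code of your own. Each camera call takes 0.05 s, during which the arm holds its last target. There are 200 camera calls.

## Working session

There is one attempt and no reset: what is moved stays moved. The work goes in short steps, Python scripts to look and compute and a shell command to move; the robot and the scene stay as the last step left them, time stands still between calls to the robot, and variables do not carry over. Pictures are saved under pics/ and viewed, at most 10 in all, crops included, and the job is handed in when it is done.

```bash
mkdir -p pics
cat > h.py <<'E'
import numpy as np, cv2
from plant import monitor, cams, ticket, r
def ray(cam,px):
    c=cams.get_calibration(cam); K=np.array([[c['fx'],0,c['cx']],[0,c['fy'],c['cy']],[0,0,1.]])
    u=cv2.undistortPoints(np.array([[px]],float),K,np.array([c['k1'],0,0,0.]))[0,0]
    P=np.array(c['pose']); return P[:3,3],P[:3,:3]@np.array([u[0],-u[1],-1])
def at(cam,px,z):
    o,d=ray(cam,px); return o+d*(z-o[2])/d[2]
def tri(a,b):
    (o1,d1),(o2,d2)=a,b
    s=np.linalg.lstsq(np.c_[d1,-d2],o2-o1,rcond=None)[0]
    p,q=o1+s[0]*d1,o2+s[1]*d2
    return (p+q)/2,np.linalg.norm(p-q)
E
python3 - <<'E'
from h import *
np.set_printoptions(precision=4,suppress=True)
for c in("top","scene"):
    im=cams.snapshot(c); cv2.imwrite(f'pics/{c}0.png',im[:,:,::-1])
    for n,z in(("purple_pad",.092),("purple_hinge",.0885),("teal_pad",.092),("purple_bay",0),("purple_vial",.085),("teal_vial",.085),("scanner",0),("tube0",0)):
        for d in cams.tip_of(c,n)[:2]: print(c,n,round(d['confidence'],2),np.array(d['centre']),at(c,d['centre'],z))
s=monitor.read_state();print(s,r.grasp_offset)
from scipy.spatial.transform import Rotation as R
print(R.from_quat(s['orientation']).as_matrix())
E
```

```text
top purple_pad 0.86 [199.1 175.1] [0.5784 0.2075 0.092 ]
top purple_hinge 0.73 [195.7 156.7] [0.6442 0.2201 0.0885]
top teal_pad 0.76 [308.1 178.4] [ 0.5626 -0.1712  0.092 ]
top purple_vial 0.46 [196.8 159.8] [0.6338 0.2166 0.085 ]
top purple_vial 0.44 [188.8 150.5] [0.6674 0.2449 0.085 ]
top teal_vial 0.6 [293.1 147.2] [ 0.675  -0.1221  0.085 ]
top teal_vial 0.19 [141.9 231.3] [0.3858 0.4054 0.085 ]
top scanner 0.8 [377.6 171.3] [ 0.5992 -0.4389  0.    ]
top tube0 0.6 [142.5 192.8] [0.5291 0.4257 0.    ]
top tube0 0.48 [150.  175.6] [0.5925 0.3991 0.    ]
scene purple_pad 0.9 [283.1 242.3] [0.5732 0.2057 0.092 ]
scene purple_hinge 0.85 [262.  262.9] [0.6582 0.2244 0.0885]
scene teal_pad 0.8 [219.5 169.5] [ 0.5653 -0.1381  0.092 ]
scene purple_bay 0.93 [271.5 270.2] [0.616  0.2145 0.    ]
scene purple_vial 0.48 [259.1 268.5] [0.6732 0.2322 0.085 ]
scene teal_vial 0.5 [192.  185.7] [ 0.6703 -0.1324  0.085 ]
scene scanner 0.75 [178.2 148.3] [ 0.5864 -0.4045  0.    ]
scene scanner 0.7 [343.7 302.4] [0.5164 0.4065 0.    ]
scene tube0 0.65 [346.2 298.5] [0.5029 0.4019 0.    ]
scene tube0 0.54 [319.1 319.1] [0.6023 0.4045 0.    ]
{'time_s': 0.9, 'q': array([ 1.0507,  0.1808,  1.607 , -0.    ,  1.3538, -0.2063]), 'qvel': array([ 0.0013,  0.0022,  0.001 ,  0.0011, -0.0015, -0.0009]), 'tau': array([ -0.0005, -44.4838, -35.1677,  -0.0003,   0.0008,  -0.    ]), 'tool_pos': array([0.1775, 0.5469, 0.2313]), 'orientation': array([ 0.1563,  0.9877, -0.    ,  0.    ]), 'contact_force': array([-0.216 , -0.3472, -0.2502]), 'ft_torque': array([-0.0305, -0.004 ,  0.0509]), 'grasp_force': 0.0, 'gripper_width': 0.08517167821923671} 0.0187
[[-0.9512  0.3087  0.    ]
 [ 0.3087  0.9512 -0.    ]
 [-0.     -0.     -1.    ]]
```

View pics/top0.png

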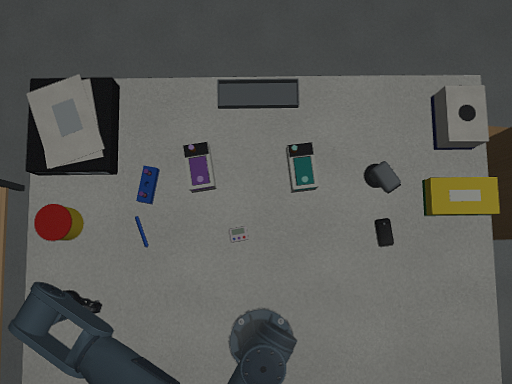

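View pics/scene0.png

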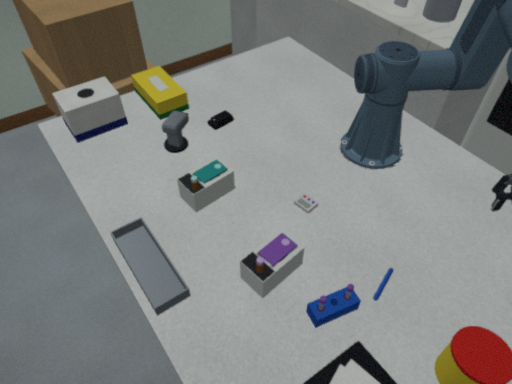

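The top view shows the purple bay on the left, with the spot near (200,180), and the teal bay on the right, near (302,165). The scene view shows the purple spot near (286,243). The network's (199,175) in the top view looks about 5 px off, so I'll refine it from the pixels.

Run:
```python
from h import *
np.set_printoptions(precision=4,suppress=True)
out=[];res={}
for c,(x,y) in(("top",(199,168)),("scene",(275,255))):
    im=cv2.imread(f'pics/{c}0.png'); 
    out.append(cv2.resize(im[y-36:y+36,x-40:x+40],None,fx=5,fy=5,interpolation=cv2.INTER_CUBIC))
    hsv=cv2.cvtColor(im,cv2.COLOR_BGR2HSV).astype(int); H,S,V=hsv[...,0],hsv[...,1],hsv[...,2]
    roi=np.zeros(H.shape,bool); roi[y-30:y+30,x-36:x+36]=1
    pur=roi&(H>125)&(H<160)&(S>50)
    pale=pur&(V>S*0+125)&(S<125)
    n,l,st,ce=cv2.connectedComponentsWithStats(pale.astype(np.uint8))
    for i in range(1,n):
        if st[i,4]>5: print(c,'pale',st[i],ce[i],at(c,ce[i],.092))
    n,l,st,ce=cv2.connectedComponentsWithStats(pur.astype(np.uint8))
    i=1+np.argmax(st[1:,4]); pts=np.argwhere(l==i)[:,::-1].astype(np.float32)
    W=np.array([at(c,p,.092)[:2] for p in pts]); rc=cv2.minAreaRect((W*1000).astype(np.float32)); print(c,'hatch',st[i],rc,cv2.boxPoints(rc))
cv2.imwrite('pics/crop0.png',np.hstack(out))
```

```text
top pale [189 145   5   4  14] [190.7143 146.7857] [0.6791 0.2373 0.092 ]
top pale [198 176   4   6  15] [199.3333 178.6   ] [0.5661 0.2067 0.092 ]
top hatch [189 156  21  29 472] ((596.3912963867188, 208.92535400390625), (95.56129455566406, 60.07805633544922), 8.352311134338379) [[544.754  231.7052]
 [553.4809 172.2643]
 [648.0286 186.1455]
 [639.3017 245.5864]]
scene pale [258 233  39  22 161] [280.2422 242.2422] [0.5795 0.201  0.092 ]
scene pale [275 247   6   4   8] [277.25 248.5 ] [0.5988 0.2128 0.092 ]
scene pale [257 255  14   8  56] [262.3929 259.2321] [0.652  0.2175 0.092 ]
scene pale [281 254   4   3   6] [282.1667 255.1667] [0.601  0.2376 0.092 ]
scene hatch [255 233  42  33 714] ((609.4255981445312, 215.59642028808594), (118.51776885986328, 61.090843200683594), 8.744502067565918) [[546.2117 236.7777]
 [555.4993 176.397 ]
 [672.6395 194.4151]
 [663.3519 254.7958]]
```

View pics/crop0.png

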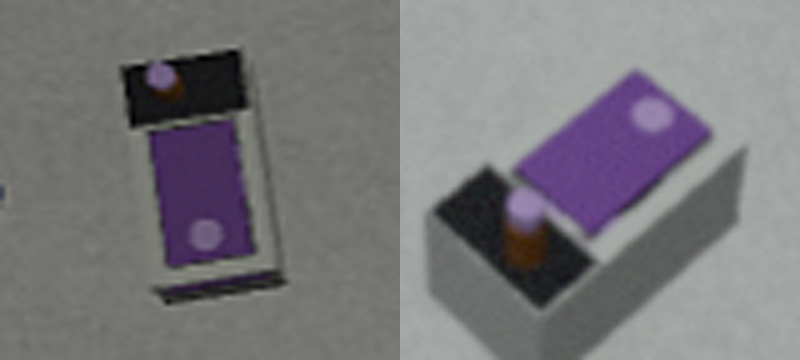

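The hatch fits at 95.6 x 60.1 mm, which matches the spec. Its yaw is 8.4°, which puts the pad at about (0.567, 0.205). I'll move there with the fingers shut, staying at the starting height.

```bash
python3 -m creep '[{"grip":0,"tx":-15,"ty":-6,"tz":0,"yaw":-3},{"grip":0,"tx":-45,"ty":-19,"tz":0,"yaw":-7},{"grip":0,"tx":-75,"ty":-32,"tz":0,"yaw":-12},{"grip":0,"tx":-108,"ty":-47,"tz":0,"yaw":-16},{"grip":0,"tx":-140,"ty":-60,"tz":0,"yaw":-20},{"grip":0,"tx":-173,"ty":-75,"tz":0,"yaw":-24},{"grip":0,"tx":-205,"ty":-88,"tz":0,"yaw":-26},{"grip":0,"tx":-238,"ty":-103,"tz":0,"yaw":-26}]' 40
python3 - <<'E'
from h import *
from scipy.spatial.transform import Rotation as R
s=monitor.read_state();M=R.from_quat(s['orientation']).as_matrix()
print(s['tool_pos'],M, M.T@(np.array([.567,.2046,.0])-s['tool_pos'])*1000)
E
```

```text
time_s: 1.57
tool_pos: [0.3731, 0.3744, 0.2315]
orientation: [-0.071, 0.997, 0.0, 0.0]
contact_force: [-0.0, 0.4, -0.6]
gripper_width: 0.0003
grasp_force: 0.0
[0.37311424 0.37443863 0.23152139] [[-9.89895847e-01 -1.41795715e-01  4.33246209e-04]
 [-1.41795507e-01  9.89895857e-01  4.76637615e-04]
 [-4.96453798e-04  4.10389229e-04 -9.99999793e-01]] [-167.72941476 -195.70973564  231.52438672]
```

```bash
python3 -m creep '[{"grip":0,"tx":-22,"ty":-26,"tz":0},{"grip":0,"tx":-45,"ty":-53,"tz":10},{"grip":0,"tx":-70,"ty":-82,"tz":20},{"grip":0,"tx":-96,"ty":-112,"tz":30},{"grip":0,"tx":-122,"ty":-142,"tz":40},{"grip":0,"tx":-147,"ty":-172,"tz":60},{"grip":0,"tx":-162,"ty":-190,"tz":80},{"grip":0,"tx":-168,"ty":-196,"tz":100}]'
python3 -m creep '[{"grip":0,"tz":0},{"grip":0,"tz":0}]'
python3 - <<'E'
from h import *
from scipy.spatial.transform import Rotation as R
s=monitor.read_state();M=R.from_quat(s['orientation']).as_matrix()
print(s['tool_pos'], M.T@(np.array([.567,.2046,.092])-s['tool_pos'])*1000)
o=[]
for c,(x,y) in(("top",(199,168)),("scene",(275,235))):
    im=cams.snapshot(c)[:,:,::-1]; o.append(cv2.resize(im[y-45:y+45,x-50:x+50],None,fx=4,fy=4,interpolation=cv2.INTER_CUBIC))
cv2.imwrite('pics/crop1.png',np.hstack(o))
E
```

```text
[0.37311424 0.37443863 0.23152139] [-167.77508851 -195.67197983  139.52440581]invalid input
invalid input
```

View pics/crop1.png

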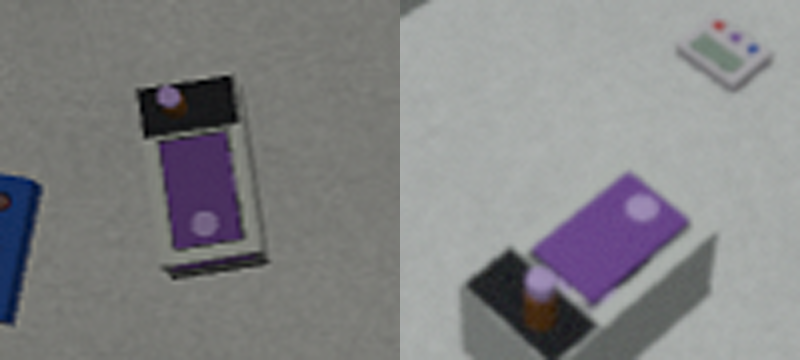

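The call was refused because the rows need every key. The picture shows the hatch still shut, with the spot unchanged at (204,223) in the crop.

```bash
python3 -m creep '[{"grip":0,"tx":-22,"ty":-26,"tz":0,"yaw":0},{"grip":0,"tx":-45,"ty":-53,"tz":10,"yaw":0},{"grip":0,"tx":-70,"ty":-82,"tz":20,"yaw":0},{"grip":0,"tx":-96,"ty":-112,"tz":30,"yaw":0},{"grip":0,"tx":-122,"ty":-142,"tz":40,"yaw":0},{"grip":0,"tx":-147,"ty":-172,"tz":60,"yaw":0},{"grip":0,"tx":-162,"ty":-190,"tz":80,"yaw":0},{"grip":0,"tx":-168,"ty":-196,"tz":100,"yaw":0}]'
python3 -m creep '[{"grip":0,"tx":0,"ty":0,"tz":0,"yaw":0},{"grip":0,"tx":0,"ty":0,"tz":0,"yaw":0}]'
python3 - <<'E'
from h import *
from scipy.spatial.transform import Rotation as R
s=monitor.read_state();M=R.from_quat(s['orientation']).as_matrix()
print(s['tool_pos'],s['contact_force'], M.T@(np.array([.567,.2046,.092])-s['tool_pos'])*1000)
o=[]
for c,(x,y) in(("top",(199,168)),("scene",(275,235))):
    im=cams.snapshot(c)[:,:,::-1]; o.append(cv2.resize(im[y-45:y+45,x-50:x+50],None,fx=4,fy=4,interpolation=cv2.INTER_CUBIC))
cv2.imwrite('pics/crop2.png',np.hstack(o))
E
```

```text
time_s: 2.33
tool_pos: [0.5687, 0.2023, 0.1307]
orientation: [-0.068, 0.998, -0.0, 0.001]
contact_force: [-0.5, -0.1, 0.7]
gripper_width: -0.0001
grasp_force: 0.0
time_s: 2.5
tool_pos: [0.5646, 0.205, 0.13]
orientation: [-0.069, 0.998, 0.0, -0.002]
contact_force: [0.3, 1.1, 1.0]
gripper_width: 0.0
grasp_force: 0.0
[0.56459325 0.20495991 0.12998723] [0.34409857 1.13114744 0.95678376] [-2.46941226 -0.70533675 37.97836138]
```

View pics/crop2.png

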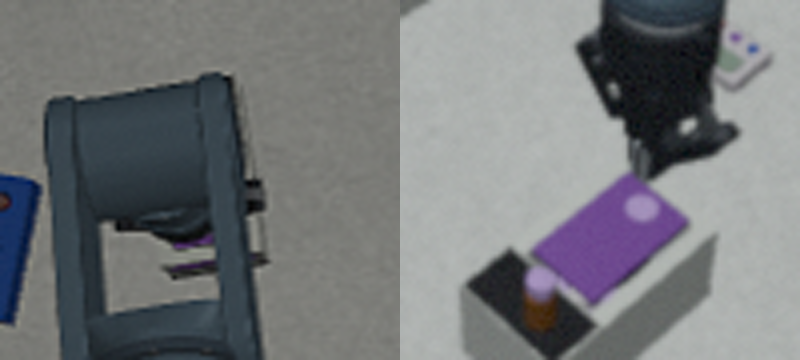

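In the scene view the shut tips are at crop (645,172), directly above the spot at (642,208), so the aim looks right. I'll descend slowly.

```bash
python3 -m creep '[{"grip":0,"tx":-1,"ty":0,"tz":8,"yaw":0},{"grip":0,"tx":-1,"ty":0,"tz":18,"yaw":0},{"grip":0,"tx":-1,"ty":0,"tz":26,"yaw":0},{"grip":0,"tx":-1,"ty":0,"tz":31,"yaw":0},{"grip":0,"tx":-1,"ty":0,"tz":33,"yaw":0},{"grip":0,"tx":-1,"ty":0,"tz":33,"yaw":0},{"grip":0,"tx":-1,"ty":0,"tz":33,"yaw":0}]'
```

```text
time_s: 3.18
tool_pos: [0.5667, 0.205, 0.0982]
orientation: [-0.07, 0.998, -0.0, -0.0]
contact_force: [0.1, -0.2, 0.2]
gripper_width: 0.0002
grasp_force: 0.0
```

```bash
python3 -m creep '[{"grip":0,"tx":0,"ty":0,"tz":1,"yaw":0},{"grip":0,"tx":0,"ty":0,"tz":3,"yaw":0},{"grip":0,"tx":0,"ty":0,"tz":5,"yaw":0},{"grip":0,"tx":0,"ty":0,"tz":7,"yaw":0},{"grip":0,"tx":0,"ty":0,"tz":8,"yaw":0},{"grip":0,"tx":0,"ty":0,"tz":8,"yaw":0}]'
```

```text
time_s: 3.68
tool_pos: [0.5669, 0.205, 0.0903]
orientation: [-0.07, 0.998, -0.0, 0.0]
contact_force: [1.1, 0.1, 2.2]
gripper_width: -0.0002
grasp_force: 1.0
```

```bash
python3 -m creep '[{"grip":0,"tx":0,"ty":0,"tz":1,"yaw":0},{"grip":0,"tx":0,"ty":0,"tz":2,"yaw":0},{"grip":0,"tx":0,"ty":0,"tz":3,"yaw":0},{"grip":0,"tx":0,"ty":0,"tz":4,"yaw":0},{"grip":0,"tx":0,"ty":0,"tz":5,"yaw":0},{"grip":0,"tx":0,"ty":0,"tz":5,"yaw":0}]'
```

```text
time_s: 4.18
tool_pos: [0.567, 0.205, 0.0864]
orientation: [-0.07, 0.998, -0.0, 0.0]
contact_force: [-3.5, -0.5, 9.4]
gripper_width: -0.0
grasp_force: 4.8
```

At 9.4 N and 5.6 mm in, the hatch is on its stop. Now I'll retreat quickly, straight up.

```bash
python3 -m creep '[{"grip":0,"tx":0,"ty":0,"tz":-20,"yaw":0},{"grip":0,"tx":0,"ty":0,"tz":-55,"yaw":0},{"grip":0,"tx":0,"ty":0,"tz":-90,"yaw":0},{"grip":0,"tx":0,"ty":0,"tz":-120,"yaw":0},{"grip":0,"tx":0,"ty":0,"tz":-140,"yaw":0},{"grip":0,"tx":0,"ty":0,"tz":-150,"yaw":0},{"grip":0,"tx":0,"ty":0,"tz":-150,"yaw":0},{"grip":0,"tx":0,"ty":0,"tz":-150,"yaw":0}]'
for i in 1 2 3; do python3 -m creep '[{"grip":0,"tx":0,"ty":0,"tz":0,"yaw":0},{"grip":0,"tx":0,"ty":0,"tz":0,"yaw":0},{"grip":0,"tx":0,"ty":0,"tz":0,"yaw":0},{"grip":0,"tx":0,"ty":0,"tz":0,"yaw":0},{"grip":0,"tx":0,"ty":0,"tz":0,"yaw":0},{"grip":0,"tx":0,"ty":0,"tz":0,"yaw":0},{"grip":0,"tx":0,"ty":0,"tz":0,"yaw":0},{"grip":0,"tx":0,"ty":0,"tz":0,"yaw":0}]'; done | grep -A1 time
python3 - <<'E'
from h import *
im=cams.snapshot("scene")[:,:,::-1]; cv2.imwrite('pics/after.png',cv2.resize(im[120:340,160:400],None,fx=2.5,fy=2.5,interpolation=cv2.INTER_CUBIC))
E
```

```text
time_s: 4.85
tool_pos: [0.5664, 0.205, 0.2343]
orientation: [-0.07, 0.998, -0.0, -0.0]
contact_force: [0.1, -0.6, -0.7]
gripper_width: -0.0004
grasp_force: 0.0
time_s: 5.52
tool_pos: [0.5668, 0.205, 0.2353]
--
time_s: 6.18
tool_pos: [0.5668, 0.205, 0.2353]
--
time_s: 6.85
tool_pos: [0.5667, 0.205, 0.2353]
```

View pics/after.png

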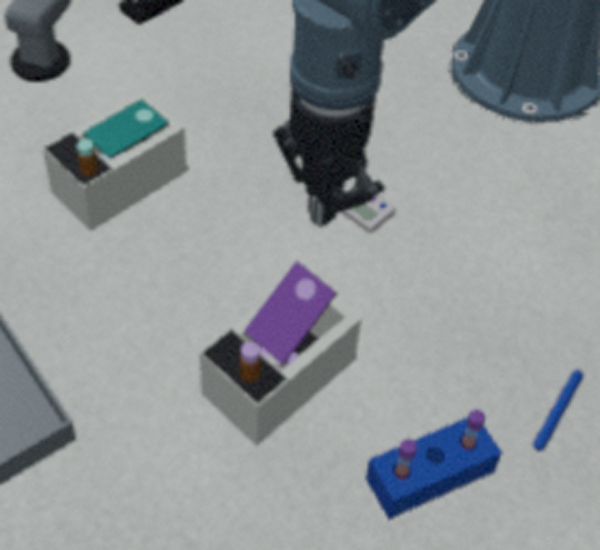

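The purple hatch stands open with its spot at crop (305,289), and the hand is well clear of it. The teal hatch is shut, and the vials, tubes, timer and marker are in place. More than two seconds have passed, so I'm handing the job in.

```bash
python3 -m creep '[{"grip":0,"tx":0,"ty":0,"tz":0,"yaw":0},{"grip":0,"tx":0,"ty":0,"tz":0,"yaw":0},{"grip":0,"tx":0,"ty":0,"tz":0,"yaw":0},{"grip":0,"tx":0,"ty":0,"tz":0,"yaw":0},{"grip":0,"tx":0,"ty":0,"tz":0,"yaw":0},{"grip":0,"tx":0,"ty":0,"tz":0,"yaw":0}]' | head -1
python3 - <<'E'
from h import *
# check: pad position if open 0.6 rad, against the scene picture
a=np.array([.9894,.145]);h=np.array([.567,.2046])+.080*a
im=cams.snapshot("scene");d=cams.tip_of("scene","purple_pad")[0]
p=at("scene",d['centre'],.137);print(d,p,'expected',h-.080*np.cos(.6)*a)
print(ticket.job_done())
E
```

```text
time_s: 7.4
{'centre': [279.7, 234.8], 'confidence': 0.97} [0.58722308 0.20534092 0.137     ] expected [0.58082504 0.20662611]
the job is handed in; nothing more can be done
None
```

I pressed the purple hatch once at its spot, down to the stop, and it popped open. It was still open about 3 s later with the hand clear, the teal hatch looked shut, nothing loose in view had moved, and the job is handed in (no verdict was returned).

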